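# Screw home the retainer ring of a bearing housing with a two-pin spanner

### The arm

A 6-joint arm with a two-finger parallel gripper is mounted at the origin on a cart in front of the work surface, level with it; the furniture and walls round the work are solid. World frame = base frame: x ahead of the robot, y to its left, z up, the work surface at z = 0. Lengths are in m, angles in rad, forces in N, time in s.
With the tool pointing down it reaches from about 0.25 to 0.775 m from the base axis. Payload 4 kg.
Tool frame: the origin (TCP) lies midway between the tips of the shut fingers; the grasp point (between the pads) lies bot.hold_point_z behind it (bot.hold_point_z is the distance from the TCP to the grasp point, in m); z points along the fingers, x is the direction in which the jaws open and shut, and the axes are right-handed (so a half turn about z gives the same grasp; the last joint's range is limited). The gripper opens to 85 mm and grips with 20 to 120 N. Pads are 22 mm wide; open, the fingers measure 114 mm over their backs; the gripper's body (76 mm by 85 mm) begins 54 mm behind the grasp point. The pads swing forward as they close: fully open they stand 13 mm farther back than shut.
Start: joints at [-1.256, 0.087, 1.371, -0, 1.684, -0.103], TCP at [0.223, -0.503, 0.231] pointing down, gripper open.
Joint ranges: [-3.1, 3.1], [-0.76, 2.03], [0.27, 2.55], [-1.08, 4.22], [0.17, 2.65], [-2.57, 2.57]. Speed limits (rad/s): [2.79, 2.79, 3.14, 3.14, 3.14, 3.14].

### API

Orientations are given as a unit quaternion [w, x, y, z].
In Python, from bench import bot, eyes, ticket gives the robot as it stands.
- The arm moves only by the tool send_rows, never from a script. Its argument "increments" is a list of rows, each an object with "slide": the shift along the tool's x, y, z in cm, a list of three; "roll": the turn about the tool's z in degrees. A call has 1 to 20 rows; each row is the pose to reach, as a shift and turn from the pose measured when the call began, along the tool's axes at that moment; what a row does not reach only later rows make up. A row lasts 1/10 s, in which the tool goes at most 50 mm and 8.59 degrees, less where a joint would pass 70% of its speed; a pose out of reach is approached as far as the arm can. A call with a gripper value outside its range is refused whole. "claw" is the opening, from 0 (shut) to 1 (fully open), set as the call begins (left out, the last holds). The fingers move at their own pace and stop on an object; the grip force is fixed at half the most. Time passes only in rows, so rows that repeat a pose let the fingers close. It gives the time, the measured TCP pose, the force and the opening at its end, in the units of the state.
- bot.get_state(): the state, without advancing time (a new reading comes with each control period).
- eyes.get_image(name): name is "scene" or "top" or "wrist"; returns a dict with "image" (384x512x3 uint8, red, green, blue), "z_map" (384x512 float32, m along the optical axis (not along the pixel's ray), 0 where there is no reading), "K" (3x3 intrinsics, pixels), "k1" (the pictures are not rectified: a ray, as slopes to the right and down, at radius r is drawn at 1 + k1 r^2 times it, then the intrinsics apply), "pose" (4x4, takes a point from camera to world coordinates); the wrist camera has in their place "T_tool_cam" (4x4, takes a point from camera to tool coordinates, whose origin is the TCP and whose axes are the tool frame's). Camera axes: x right, y down, z forward; pixel columns grow to the right and rows downward; lengths in m; the calibration is good to about 2 mm. A picture is of the moment at which its call begins: read the wrist's pose just before it.
- ticket.finish_job(): hands the job in, once; it reports no verdict.
The state is a dict: "t": time; "qpos": joint angles; "dq": joint speeds; "tau": joint torques, N m; "position": TCP position; "eef_rot": TCP orientation; "contact_force": force on the tool from outside, world axes, zero at the start; "moment": the same for the moment, N m; "opening": finger opening in m.
Only numpy, scipy, OpenCV 4.12 (cv2) and the standard library are available. Lean on these libraries where they do the work, as an engineer would, in place of code of your own. Each camera call takes 0.05 s, during which the arm holds its last target. There are 200 camera calls.

### The job

The threaded retainer ring down in the bore of the bearing housing has been left loose: take the two-pin spanner from its wooden stand, engage both pins in the ring's two holes and turn the ring clockwise until it is fully home against its stop. Feel for the holes and the stop with a light hand and do not force the ring. Then put the spanner back upright, pins fully down in the slot of its stand, and leave the small parts lying around where they are.

Things in the scene. Friction and masses are not known exactly. Their poses are not given: they have to be found in the camera images.
- spanner_grip (a point): Centre of the handle of the plain steel two-pin spanner (0.22 kg, 90 mm tall, standing upright in its stand). The handle is a flat plate 40 mm along x, 12 mm along y, 68 mm tall, centred on this point: grip it across its 12 mm, along y. Its foot is a crossbar 54 x 18 x 10 mm with its underside 48 mm below this point. z up. The pin tips are 60 mm below this point.
- spanner_pins (a point): Point midway between the two pin tips, the lowest point of the spanner; axes as spanner_grip. The two round-ended pins, 6 mm thick and 12 mm long, stand down from the crossbar at x = +21 and -21 mm.
- ring_face (a point): Centre of the upper face of the bare aluminium retainer ring (58 mm outside, 25 mm inside, 12 mm thick), recessed in the housing. x and y are the HOUSING's axes; z up. Two 8 mm through holes lie opposite each other, 21 mm from the centre; the line through them is at an unknown angle within 0.4 rad either way of x: look or feel for it, lightly (5 N does not drag it round).
- housing: Bearing housing, painted grey, fixed to the bench; origin under its centre, axes as ring_face. Its ring runs at a steady 0.16 N m, turns clockwise seen from above by 0.5 to 1.0 rad (not known beforehand) until home, and sinks only 2 mm per rad, too little to judge by. At the stop the moment rises steeply: 0.35 N m is enough. More than about 0.8 N m, or 60 N in all on it, damages it.
- housing_rim (a point): Centre of the housing's top rim, 50 mm above the bench: round body 84 mm wide, bore 60 mm, foot 110 x 100 mm with four screws. Axes as ring_face, which lies 6.8 to 7.8 mm below this point at the start and 8.8 mm when home. A 19 mm shaft end stands in the middle, 14 mm below the rim.
- stand_slot (a point): Centre of the mouth of the slot in the top of the spanner's wooden stand (block 90 x 60 x 30 mm, fixed to the bench). The slot is 51 mm long along x, 8.5 mm wide along y, 17 mm deep. Both pins go into it and the crossbar rests on the top, pin tips then 12 mm below this point. The spanner may stand either way round.
- gear: Loose bystander: small gear wheel, 60 mm diameter, 21 mm tall, lying flat; origin at the centre of its underside.
- bearing: Loose bystander: ball bearing, 52 mm diameter, 15 mm tall, lying flat; origin at the centre of its underside.
- plug: Loose bystander: spark plug, 64 x 19 x 16 mm, lying; origin at the centre of its underside.
- nut: Loose bystander: hexagon nut, 26 mm wide, 13 mm tall, lying flat; origin at the centre of its underside.
Mind the look-alikes: they are no part of the job. Leave any green or purple look-alike of the part that bears stand_slot alone.

How it is judged:
By the outcome, as a careful person would: the job done as asked, in the order asked, and still so for the second after the job is handed in, with the robot touching nothing.
It also fails if it takes over 72 s, if anything falls off the work surface, if the arm or the gripper's body presses on something with over 40 N, if the wrist force passes 120 N, or if a joint passes its speed limit or range.

## Working session

There is one attempt and no reset: what is moved stays moved. The work goes in short steps, Python scripts to look and compute and a tool call to move; the robot and the scene stay as the last step left them, time stands still between calls to the robot, and variables do not carry over. Pictures are saved under pics/ and viewed, about 8 in all and at most 12, crops included, and the job is handed in when it is done.

Besides the shell and the picture viewer there is one more tool, called after ">>>" as name(argument=value, ...) on one line, values as JSON. send_rows: Moves the arm, as the interface text tells. Its arguments: {"type":"object","properties":{"increments":{"type":"array"},"claw":{"type":"number"}},"required":["increments"]}

```bash
mkdir -p pics
cat > h.py <<'E'
import numpy as np, cv2
from scipy.spatial.transform import Rotation as R
from bench import bot, eyes, ticket
def Rq(q): return R.from_quat([q[1],q[2],q[3],q[0]]).as_matrix()
def tool():
    s=bot.get_state(); T=np.eye(4); T[:3,:3]=Rq(s["eef_rot"]); T[:3,3]=s["position"]; return s,T
def grab(name):
    s,T=tool(); d=eyes.get_image(name)
    d["P"]=d["pose"] if "pose" in d else T@d["T_tool_cam"]
    return d
def ray(d,u,v):
    K=d["K"]; a=np.array([(u-K[0,2])/K[0,0],(v-K[1,2])/K[1,1]]); b=a.copy()
    for _ in range(10): b=a/(1+d["k1"]*(b@b))
    return b
def px_z(d,u,v,z):  # intersect plane world z
    b=ray(d,u,v); r=d["P"][:3,:3]@[b[0],b[1],1]; o=d["P"][:3,3]
    return o+r*(z-o[2])/r[2]
def px_d(d,u,v):
    b=ray(d,u,v); z=d["z_map"][int(round(v)),int(round(u))]
    return d["P"][:3,:3]@(np.array([b[0],b[1],1])*z)+d["P"][:3,3]
def save(d,f,box=None,k=1):
    im=d["image"][:,:,::-1]
    if box: im=im[box[1]:box[3],box[0]:box[2]]
    cv2.imwrite("pics/"+f,cv2.resize(im,None,fx=k,fy=k,interpolation=cv2.INTER_CUBIC))
E
python3 - <<'E'
from h import *
import pickle
a=grab("top");save(a,"top.png",k=1.5);pickle.dump(a,open("top.pkl","wb"))
b=grab("scene");save(b,"scene.png",k=1.5);pickle.dump(b,open("scene.pkl","wb"))
s,T=tool();print(s,T,bot.hold_point_z,a["K"],a["k1"],a["P"])
E
```

```text
{'t': 0.1, 'qpos': array([-1.25611680e+00,  8.78826733e-02,  1.37210512e+00,  6.18356614e-06,
        1.68358746e+00, -1.03078943e-01]), 'dq': array([ 0.0012919 ,  0.00092836, -0.00131947, -0.00104066, -0.00066221,
        0.00024409]), 'tau': array([ 2.82616471e-03, -3.53016186e+01, -3.14217675e+01, -6.93404741e-05,
        7.98382476e-03, -7.56416263e-07]), 'position': array([ 0.22301253, -0.50227378,  0.23025429]), 'eef_rot': array([-6.25403319e-04,  8.38365066e-01, -5.45108277e-01, -7.69128621e-04]), 'contact_force': array([-0.67957549,  0.5172755 ,  0.14035139]), 'moment': array([0.01637828, 0.05405183, 0.00244784]), 'opening': 0.08562491575298455} [[ 4.05712750e-01 -9.14000435e-01 -6.07796082e-04  2.23012526e-01]
 [-9.13998511e-01 -4.05713150e-01  1.88714934e-03 -5.02273775e-01]
 [-1.97144618e-03 -2.10115835e-04 -9.99998035e-01  2.30254289e-01]
 [ 0.00000000e+00  0.00000000e+00  0.00000000e+00  1.00000000e+00]] 0.0187 [[469.35005727   0.         248.67624595]
 [  0.         469.35005727 191.28025817]
 [  0.           0.           1.        ]] -0.030824662884106332 [[-9.90077446e-04 -9.95216374e-01  9.76902649e-02  4.21849534e-01]
 [-9.99958791e-01  1.86688224e-03  8.88435637e-03 -1.28916603e-02]
 [-9.02423316e-03 -9.76774429e-02 -9.95177211e-01  1.21439492e+00]
 [ 0.00000000e+00  0.00000000e+00  0.00000000e+00  1.00000000e+00]]
```

View pics/top.png

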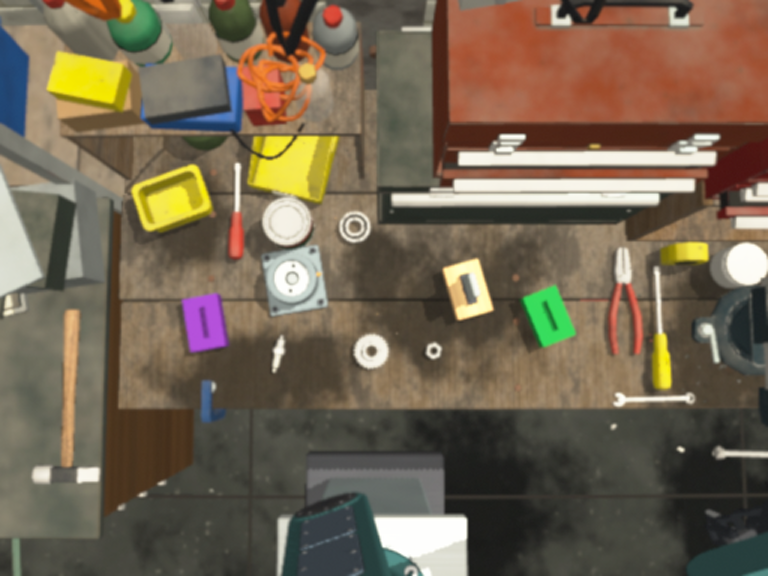

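View pics/scene.png

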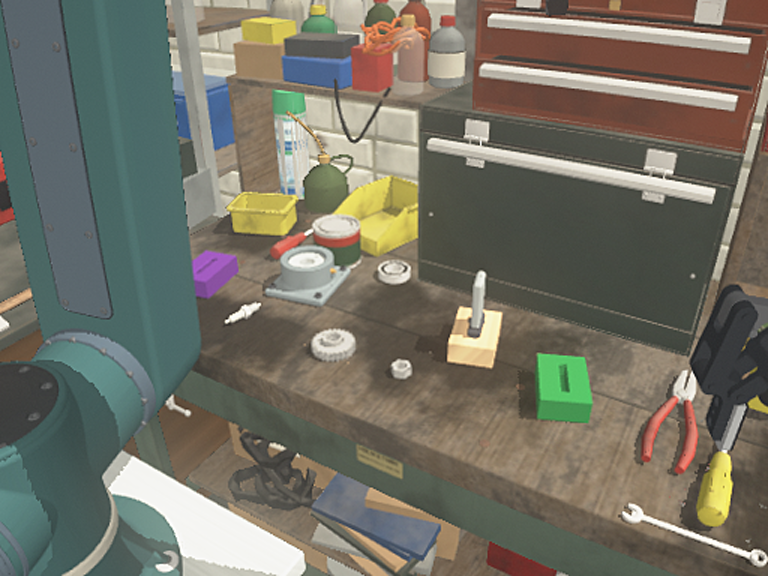

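Candidates for the stand: natural wood with the spanner at (468,290), green at (549,316) and purple at (205,322). The wooden one holding the spanner fits the description. The housing is at (294,280). Next I'll confirm both in enlarged crops.

Run:
```python
from h import *
import pickle
a=pickle.load(open("top.pkl","rb"))
im=a["image"][:,:,::-1]
c1=cv2.resize(im[165:220,285:340],None,fx=7,fy=7,interpolation=cv2.INTER_CUBIC)
c2=cv2.resize(im[160:215,168:223],None,fx=7,fy=7,interpolation=cv2.INTER_CUBIC)
cv2.imwrite("pics/c.png",np.hstack([c1,c2]))
for u,v in [(312,193),(312,187),(312,200),(195,186),(195,193),(183,184),(191,147),(237,151)]: print(u,v,px_d(a,u,v).round(4))
```

```text
312 193 [ 0.5295 -0.1575  0.0716]
312 187 [ 0.541  -0.1538  0.1023]
312 200 [ 0.5149 -0.1613  0.0392]
195 186 [0.5517 0.1339 0.0316]
195 193 [0.5326 0.1321 0.0445]
183 184 [0.5557 0.163  0.042 ]
191 147 [0.6455 0.1407 0.0658]
237 151 [0.647  0.0284 0.0015]
```

View pics/c.png

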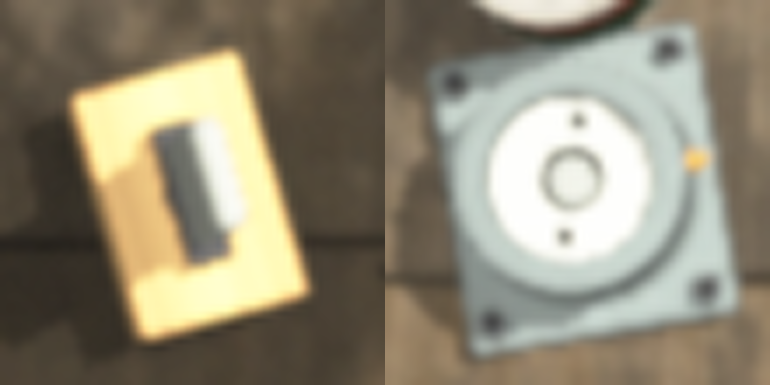

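Run:
```python
from h import *
import pickle
a=pickle.load(open("top.pkl","rb"))
def pts(L,o,z): return np.array([px_z(a,o[0]+x/7-.43,o[1]+y/7-.43,z) for x,y in L])
def ang(v): return np.degrees(np.arctan2(v[1],v[0])).round(1)
s=pts([(73,100),(238,50),(310,293),(143,340)],(285,165),.03)
print("stand",s.mean(0),ang(s[0]-s[3]),ang(s[1]-s[2]),np.linalg.norm(s[0]-s[3]),np.linalg.norm(s[0]-s[1]))
f=pts([(430,72),(690,25),(738,312),(470,355)],(168-55,160),.012)
print("foot",f.mean(0),ang(f[0]-f[3]),ang(f[1]-f[2]),np.linalg.norm(f[0]-f[3]),np.linalg.norm(f[0]-f[1]))
h=pts([(578,121),(565,237)],(168-55,160),.043)
print("holes",h.mean(0),ang(h[0]-h[1]),np.linalg.norm(h[0]-h[1]))
c=pts([(570,180)],(113,160),.043);print(c)
# handle points from depth
P=[];
for v in range(180,204):
  for u in range(302,324):
    p=px_d(a,u,v)
    if .05<p[2]<.14: P.append(p)
P=np.array(P);t=P[P[:,2]>.095];print(len(t),t.mean(0),t[:,2].max())
if len(t)>3:
  w,V=np.linalg.eigh(np.cov(t[:,:2].T));print(ang(V[:,1]))
s,T=tool();print("tool x",ang(T[:3,0]))
```

```text
stand [ 0.53478602 -0.16236593  0.03      ] 15.6 15.5 0.09050470549757421 0.06286241663710307
foot [0.551843   0.13454941 0.012     ] 8.8 9.8 0.10613957972634575 0.09781786571597662
holes [0.55264327 0.13451858 0.043     ] -5.8 0.04213419257762353
[[0.55224675 0.13505702 0.043     ]]
90 [ 0.53461957 -0.16094237  0.10484143] 0.1111725684933278
-163.9
tool x -66.1
```

The crop confirms the wooden stand with the steel spanner. The ring holes show at crop (578,121) and (565,237), so the hole line is about 15° clockwise of the housing's x axis. I'll move above the stand and use the flipped grasp, which leaves the last joint room for the turn.

>>> send_rows(increments=[{"slide": [-1.2, -2.8, 0], "roll": -8}, {"slide": [-2.5, -5.6, 0], "roll": -16}, {"slide": [-3.7, -8.5, 0], "roll": -24}, {"slide": [-4.9, -11.3, 0], "roll": -32}, {"slide": [-6.1, -14.1, 0], "roll": -40}, {"slide": [-7.4, -16.9, 0], "roll": -48}, {"slide": [-8.6, -19.7, 0], "roll": -56}, {"slide": [-9.8, -22.6, 0], "roll": -64}, {"slide": [-11, -25.4, 0], "roll": -72}, {"slide": [-12.3, -28.2, 0], "roll": -80}, {"slide": [-13.5, -31, 0], "roll": -88}, {"slide": [-14.7, -33.8, 0], "roll": -96}, {"slide": [-16, -36.7, 0], "roll": -104}, {"slide": [-17.2, -39.5, 0], "roll": -112}, {"slide": [-18.4, -42.3, 0], "roll": -120}, {"slide": [-18.4, -42.3, 0], "roll": -128}, {"slide": [-18.4, -42.3, 0], "roll": -136}, {"slide": [-18.4, -42.3, 0], "roll": -144}, {"slide": [-18.4, -42.3, 0], "roll": -152}, {"slide": [-18.4, -42.3, 0], "roll": -160}], claw=1)

```text
t: 2.1
position: [0.5347, -0.1623, 0.2299]
eef_rot: [-0.002, 0.68, 0.733, 0.0]
contact_force: [-0.3, 0.6, -0.1]
opening: 0.0854
```

>>> send_rows(increments=[{"slide": [0, 0, 0], "roll": -8}, {"slide": [0, 0, 0], "roll": -12}, {"slide": [0, 0, 0], "roll": -12}])

```text
t: 2.4
position: [0.5344, -0.1621, 0.2292]
eef_rot: [-0.002, 0.6, 0.8, 0.0]
contact_force: [-0.6, 0.9, 0.2]
opening: 0.0854
```

Run:
```python
from h import *
import pickle
a=grab("wrist");save(a,"w1.png",k=1.5);pickle.dump(a,open("w1.pkl","wb"))
s,T=tool();print(s["t"],s["qpos"].round(3),s["position"],np.degrees(np.arctan2(T[1,0],T[0,0])),s["contact_force"],T[:3,2])
```

```text
2.45 [-3.970e-01  1.090e-01  1.351e+00  2.000e-03  1.686e+00 -2.250e+00] [ 0.53450021 -0.1621519   0.22932298] 106.19063839107837 [-0.57423338  0.20558754  0.03162325] [-0.00301419  0.00295395 -0.99999109]
```

View pics/w1.png

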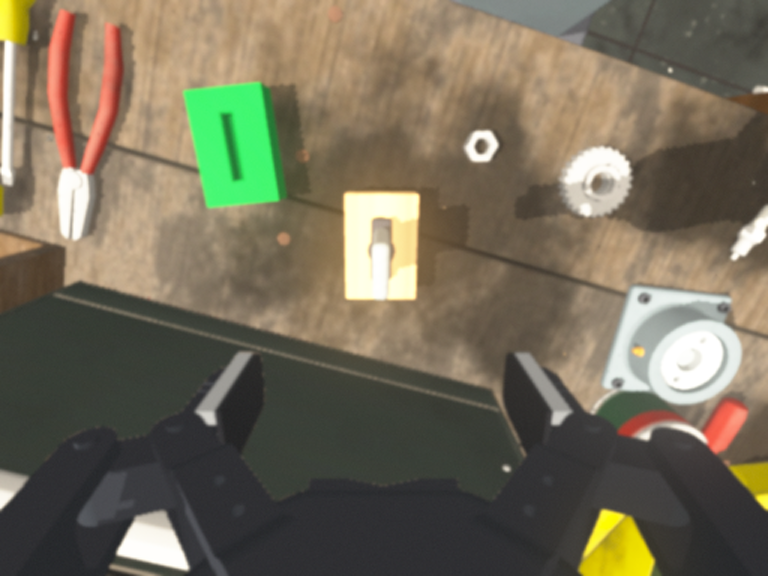

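The wrist view shows the stand squarely at about (345..419, 191..299), with the spanner handle top near (381,270).

Run:
```python
from h import *
import pickle
a=pickle.load(open("w1.pkl","rb"));s,T=tool()
q=[px_z(a,u/1.5,v/1.5,.03) for u,v in [(345,191),(419,191),(418,299),(344,299)]]
print(np.array(q).mean(0))
P=[]
for v in range(130,200):
  for u in range(232,278):
    p=px_d(a,u,v)
    if .05<p[2]<.13: P.append(p)
P=np.array(P);t=P[P[:,2]>P[:,2].max()-.006];print(len(P),len(t),t.mean(0),t.min(0),t.max(0))
w,V=np.linalg.eigh(np.cov(t[:,:2].T));print(np.degrees(np.arctan2(V[1,1],V[0,1])))
L=(t-T[:3,3])@T[:3,:3];print("tool frame",L.min(0),L.max(0),L.mean(0))
rect=cv2.minAreaRect(t[:,:2].astype(np.float32)*1000);print(rect)
e=np.array(q);print(np.degrees(np.arctan2(*(e[0]-e[3])[1::-1])),np.degrees(np.arctan2(*(e[1]-e[2])[1::-1])))
```

```text
[ 0.53313346 -0.16250106  0.03      ]
531 423 [ 0.53327985 -0.16322504  0.10661672] [ 0.51494955 -0.17287389  0.10351604] [ 0.55304986 -0.15350887  0.10949926]
-164.38705238085146
tool frame [-0.00695192 -0.02002239  0.11980105] [0.00436994 0.0188936  0.1258152 ] [-0.00114152 -0.00121707  0.12270567]
((533.9065551757812, -163.076171875), (38.906822204589844, 11.310461044311523), 15.79465389251709)
-165.84639514410065 -162.9053263627946
```

>>> send_rows(increments=[{"slide": [-0.1, -0.1, 2], "roll": 0.5}, {"slide": [-0.1, -0.1, 4], "roll": 0.5}, {"slide": [-0.1, -0.1, 6], "roll": 0.5}, {"slide": [-0.1, -0.1, 8], "roll": 0.5}, {"slide": [-0.1, -0.1, 10], "roll": 0.5}, {"slide": [-0.1, -0.1, 12], "roll": 0.5}, {"slide": [-0.1, -0.1, 14], "roll": 0.5}, {"slide": [-0.1, -0.1, 15.5], "roll": 0.5}, {"slide": [-0.1, -0.1, 16.3], "roll": 0.5}, {"slide": [-0.1, -0.1, 16.7], "roll": 0.5}, {"slide": [-0.1, -0.1, 16.7], "roll": 0.5}], claw=1)

```text
t: 3.55
position: [0.5333, -0.1629, 0.0623]
eef_rot: [-0.002, 0.604, 0.797, 0.0]
contact_force: [-0.7, -0.2, 0.7]
opening: 0.0853
```

>>> send_rows(increments=[{"slide": [0, 0, 0], "roll": 0}, {"slide": [0, 0, 0], "roll": 0}, {"slide": [0, 0, 0], "roll": 0}, {"slide": [0, 0, 0], "roll": 0}, {"slide": [0, 0, 0], "roll": 0}, {"slide": [0, 0, 0], "roll": 0}, {"slide": [0, 0, 0], "roll": 0}, {"slide": [0, 0, 0], "roll": 0}, {"slide": [0, 0, 0], "roll": 0}, {"slide": [0, 0, 0], "roll": 0}], claw=0)

```text
t: 4.55
position: [0.5335, -0.163, 0.0626]
eef_rot: [-0.002, 0.604, 0.797, 0.0]
contact_force: [-0.2, -0.1, 2.4]
opening: 0.0113
```

```bash
cat > st.py <<'E'
from h import *
s,T=tool();print(s["t"],s["position"].round(4),"xang",np.degrees(np.arctan2(T[1,0],T[0,0])).round(2),"F",s["contact_force"].round(2),"M",s["moment"].round(3),"op",round(s["opening"],4),"z",T[:3,2].round(3),"q",s["qpos"].round(3))
E
python3 st.py
```

```text
4.55 [ 0.5335 -0.163   0.0626] xang 105.67 F [-0.21 -0.07  2.4 ] M [0.016 0.055 0.012] op 0.0113 z [-0.003  0.003 -1.   ] q [-3.990e-01  2.000e-01  1.586e+00  2.000e-03  1.359e+00 -2.244e+00]
```

The spanner is gripped at 11.3 mm with almost no side force. I'll lift it straight up.

>>> send_rows(increments=[{"slide": [0, 0, -0.7], "roll": 0}, {"slide": [0, 0, -1.5], "roll": 0}, {"slide": [0, 0, -3], "roll": 0}, {"slide": [0, 0, -5], "roll": 0}, {"slide": [0, 0, -7], "roll": 0}, {"slide": [0, 0, -9], "roll": 0}, {"slide": [0, 0, -11], "roll": 0}, {"slide": [0, 0, -12], "roll": 0}, {"slide": [0, 0, -12], "roll": 0}], claw=0)

```text
t: 5.45
position: [0.5349, -0.1637, 0.1853]
eef_rot: [0.0, 0.604, 0.797, 0.001]
contact_force: [-0.8, -0.7, -1.7]
opening: 0.0113
```

```bash
python3 st.py
python3 - <<'E'
from h import *
s,T=tool()
# go to a look pose: wrist cam sees housing; first target: above housing centre, z .18
d=np.array([.5525,.1347,.1826])-s["position"];print(T[:3,:3].T@d*100)
a=grab("wrist");import pickle;pickle.dump(a,open("w2.pkl","wb"))
P=[px_d(a,u,v) for v in range(100,384,2) for u in range(150,360,2)]
L=(np.array(P)-T[:3,3])@T[:3,:3]
m=(abs(L[:,0])<.04)&(abs(L[:,1])<.04)&(L[:,2]>-.03)&(L[:,2]<.06);print(m.sum(),L[m].min(0),L[m].max(0))
m2=m&(L[:,2]>.018);print(L[m2].min(0),L[m2].max(0))
print(a["T_tool_cam"])
E
```

```text
5.45 [ 0.5349 -0.1637  0.1853] xang 105.68 F [-0.78 -0.69 -1.67] M [ 0.022 -0.052  0.016] op 0.0113 z [ 0.002  0.001 -1.   ] q [-3.990e-01  1.200e-01  1.426e+00  2.000e-03  1.594e+00 -2.244e+00]
[28.25479989  9.75951565  0.3010469 ]
648 [-0.01858076 -0.02643181 -0.02998174] [ 0.01996064 -0.0005171   0.03032037]
[-0.01079771 -0.02643181  0.01838285] [ 0.0115275  -0.0005171   0.03032037]
[[ 9.99999325e-01 -9.15594262e-04 -7.15632076e-04  7.02534762e-04]
 [ 1.08429994e-03  9.56666259e-01  2.91184638e-01 -7.46406887e-02]
 [ 4.18014077e-04 -2.91185217e-01  9.56666606e-01 -1.42049440e-01]
 [ 0.00000000e+00  0.00000000e+00  0.00000000e+00  1.00000000e+00]]
```

>>> send_rows(increments=[{"slide": [1.2, 0.4, 0], "roll": 2}, {"slide": [3.5, 1.2, 0], "roll": 4}, {"slide": [6.0, 2.0, 0], "roll": 7}, {"slide": [8.5, 2.8, 0], "roll": 10}, {"slide": [11.0, 3.7, 0], "roll": 13}, {"slide": [13.5, 4.5, 0], "roll": 16}, {"slide": [16.0, 5.3, 0], "roll": 18}, {"slide": [18.5, 6.2, 0], "roll": 20}, {"slide": [20.5, 6.9, 0], "roll": 21.5}, {"slide": [22.2, 7.4, 0], "roll": 21.5}, {"slide": [23.2, 7.8, 0], "roll": 21.5}, {"slide": [23.6, 7.9, 0], "roll": 21.5}, {"slide": [23.6, 7.9, 0], "roll": 21.5}, {"slide": [23.6, 7.9, 0], "roll": 21.5}])

```text
t: 6.9
position: [0.5464, 0.0844, 0.1837]
eef_rot: [-0.001, 0.742, 0.67, -0.0]
contact_force: [-0.4, -0.1, -2.4]
opening: 0.0114
```

```bash
python3 st.py
python3 - <<'E'
from h import *
import pickle
a=grab("wrist");save(a,"w3.png",k=1.5);pickle.dump(a,open("w3.pkl","wb"))
E
```

```text
6.9 [0.5464 0.0844 0.1837] xang 84.14 F [-0.39 -0.06 -2.43] M [-0.022 -0.048 -0.004] op 0.0114 z [-0.002  0.002 -1.   ] q [ 0.05   0.109  1.442  0.002  1.593 -1.419]
```

View pics/w3.png

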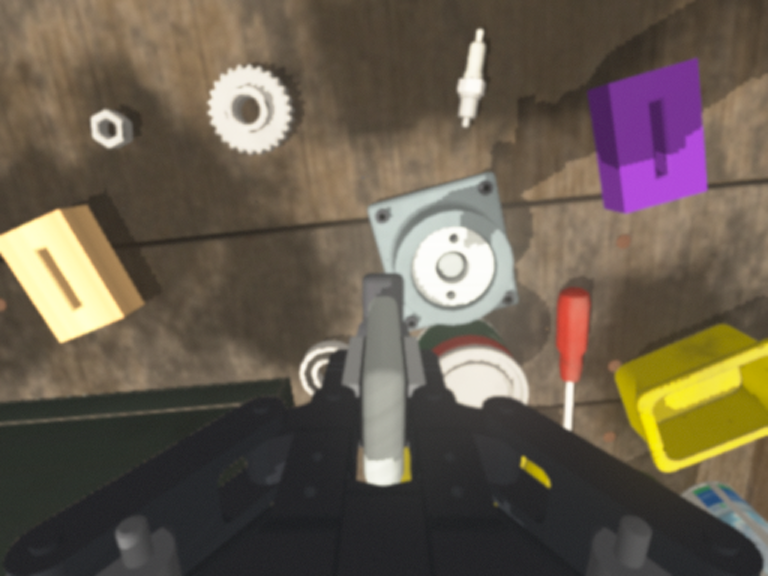

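The housing is in clear view, with the two holes at (454,238) and (451,295) and the shaft at (452,265). The empty slot of the wooden stand is at (60,277). I'll refine the hole positions with a dark-spot centroid.

Run:
```python
from h import *
import pickle
a=pickle.load(open("w3.pkl","rb"));s,T=tool()
g=a["image"].mean(2);H=[]
for u,v in [(454/1.5,238/1.5),(451/1.5,295/1.5)]:
    u0,v0=int(u),int(v);w=g[v0-5:v0+6,u0-5:u0+6];k=np.clip(np.percentile(w,60)-w-15,0,None)
    V,U=np.mgrid[v0-5:v0+6,u0-5:u0+6];c=((U*k).sum()/k.sum(),(V*k).sum()/k.sum());print(c)
    H.append(px_z(a,*c,.0425))
H=np.array(H);d=H[1]-H[0];print(H,H.mean(0),np.degrees(np.arctan2(d[1],d[0])),np.linalg.norm(d))
print(px_z(a,452/1.5,265/1.5,.037), px_d(a,435/1.5,265/1.5),px_d(a,470/1.5,265/1.5))
m=(g[140:225,260:350]>190).astype(np.uint8)
c=max(cv2.findContours(m,0,1)[0],key=cv2.contourArea)[:,0]+[260,140]
e=cv2.fitEllipse(c.astype(np.float32));print(e,px_z(a,*e[0],.0425))
t=T[:3,:3].T@(H.mean(0)-s["position"])*100;print("delta tool",t)
sl=np.array([px_z(a,u/1.5,v/1.5,.03) for u,v in [(43,251),(78,306)]]);print("slot",sl.mean(0))
```

```text
(np.float64(301.93516209476314), np.float64(158.35936474602968))
(np.float64(300.0727178958226), np.float64(196.1311672683514))
[[0.53094985 0.13568865 0.0425    ]
 [0.57253973 0.13138595 0.0425    ]] [0.55174479 0.1335373  0.0425    ] -5.906543297744383 0.04181186340980673
[0.55223985 0.13476799 0.037     ] [0.55405355 0.12363648 0.02567146] [0.55273646 0.14723433 0.04003164]
((300.93988037109375, 178.0488739013672), (68.22203063964844, 70.26551818847656), 47.52777099609375) [0.55220134 0.13345787 0.0425    ]
delta tool [ 4.93280158  0.0444218  14.14143185]
slot [ 0.53423232 -0.16121517  0.03      ]
```

>>> send_rows(increments=[{"slide": [1.5, 0, 0], "roll": 0}, {"slide": [3.5, 0, 0], "roll": 0}, {"slide": [4.9, 0, 0], "roll": 0}, {"slide": [4.9, 0, 2], "roll": 0}, {"slide": [4.9, 0, 4], "roll": 0}, {"slide": [4.9, 0, 6], "roll": 0}, {"slide": [4.9, 0, 7.5], "roll": 0}, {"slide": [4.9, 0, 8.5], "roll": 0}, {"slide": [4.9, 0, 8.7], "roll": 0}, {"slide": [4.9, 0, 8.7], "roll": 0}, {"slide": [4.9, 0, 8.7], "roll": 0}])

```text
t: 8.05
position: [0.5522, 0.1333, 0.0981]
eef_rot: [-0.0, 0.742, 0.67, 0.001]
contact_force: [0.8, -0.1, -2.6]
opening: 0.0109
```

```bash
python3 st.py
python3 - <<'E'
from h import *
s,T=tool();print(T[:3,:3].T@(np.array([.552,.1336,.0425])-s["position"])*100)
E
```

```text
8.05 [0.5522 0.1333 0.0981] xang 84.12 F [ 0.76 -0.08 -2.56] M [-0.006  0.024  0.007] op 0.0109 z [ 0.001  0.002 -1.   ] q [ 0.136  0.189  1.524  0.002  1.427 -1.332]
[ 0.01795781 -0.02410525  5.56443337]
```

>>> send_rows(increments=[{"slide": [0, 0, 0.3], "roll": 0}, {"slide": [0, 0, 0.6], "roll": 0}, {"slide": [0, 0, 0.8], "roll": 0}, {"slide": [0, 0, 1.0], "roll": 0}, {"slide": [0, 0, 1.1], "roll": 0}, {"slide": [0, 0, 1.2], "roll": 0}, {"slide": [0, 0, 1.2], "roll": 0}])

```text
t: 8.75
position: [0.5521, 0.1333, 0.0859]
eef_rot: [-0.001, 0.742, 0.67, 0.001]
contact_force: [0.0, 0.1, -1.7]
opening: 0.0111
```

>>> send_rows(increments=[{"slide": [0, 0, 0.1], "roll": 0}, {"slide": [0, 0, 0.2], "roll": 0}, {"slide": [0, 0, 0.2], "roll": 0}])

```text
t: 9.05
position: [0.5519, 0.1333, 0.0837]
eef_rot: [-0.001, 0.742, 0.67, 0.001]
contact_force: [0.4, -0.3, -2.4]
opening: 0.0114
```

```bash
python3 st.py
```

```text
9.05 [0.5519 0.1333 0.0837] xang 84.11 F [ 0.37 -0.35 -2.35] M [ 0.019  0.008 -0.045] op 0.0114 z [ 0.     0.002 -1.   ] q [ 0.136  0.2    1.541  0.002  1.4   -1.332]
```

The tips are about 3 mm below the expected face with no contact, so they seem to be entering the holes. I'll continue gently.

>>> send_rows(increments=[{"slide": [0, 0, 0.1], "roll": 0}, {"slide": [0, 0, 0.2], "roll": 0}, {"slide": [0, 0, 0.3], "roll": 0}, {"slide": [0, 0, 0.4], "roll": 0}, {"slide": [0, 0, 0.4], "roll": 0}])

```text
t: 9.55
position: [0.5518, 0.1333, 0.0795]
eef_rot: [-0.001, 0.742, 0.67, 0.0]
contact_force: [-0.2, 0.1, -2.9]
opening: 0.0114
```

>>> send_rows(increments=[{"slide": [0, 0, 0.1], "roll": 0}, {"slide": [0, 0, 0.2], "roll": 0}, {"slide": [0, 0, 0.2], "roll": 0}])

```text
t: 9.85
position: [0.5517, 0.1332, 0.0773]
eef_rot: [-0.001, 0.742, 0.67, 0.0]
contact_force: [-0.2, 0.3, -2.6]
opening: 0.0111
```

```bash
python3 st.py
```

```text
9.85 [0.5517 0.1332 0.0773] xang 84.11 F [-0.2   0.29 -2.55] M [-0.046 -0.014 -0.017] op 0.0111 z [-0.001  0.002 -1.   ] q [ 0.136  0.206  1.548  0.002  1.388 -1.332]
```

>>> send_rows(increments=[{"slide": [0, 0, 0.05], "roll": 1}, {"slide": [0, 0, 0.1], "roll": 2}, {"slide": [0, 0, 0.1], "roll": 3}, {"slide": [0, 0, 0.1], "roll": 4}, {"slide": [0, 0, 0.1], "roll": 5}, {"slide": [0, 0, 0.1], "roll": 6}])

```text
t: 10.45
position: [0.5518, 0.1337, 0.0762]
eef_rot: [-0.001, 0.777, 0.63, 0.001]
contact_force: [0.7, 3.0, -3.3]
opening: 0.0113
```

```bash
python3 st.py
```

```text
10.45 [0.5518 0.1337 0.0762] xang 78.05 F [ 0.7   3.04 -3.33] M [ 0.568 -0.152  0.228] op 0.0113 z [-0.     0.003 -1.   ] q [ 0.136  0.207  1.549  0.003  1.386 -1.226]
```

>>> send_rows(increments=[{"slide": [0, 0, 0], "roll": 1.5}, {"slide": [0, 0, 0], "roll": 3}, {"slide": [0, 0, 0], "roll": 4.5}, {"slide": [0, 0, 0], "roll": 6}, {"slide": [0, 0, 0], "roll": 7.5}, {"slide": [0, 0, 0], "roll": 9}])

```text
t: 11.05
position: [0.5518, 0.1338, 0.0761]
eef_rot: [-0.001, 0.825, 0.566, 0.001]
contact_force: [1.7, 2.7, -4.6]
opening: 0.0114
```

```bash
python3 st.py
```

```text
11.05 [0.5518 0.1338 0.0761] xang 68.92 F [ 1.67  2.65 -4.63] M [ 0.59  -0.336  0.131] op 0.0114 z [-0.     0.003 -1.   ] q [ 0.136  0.207  1.549  0.003  1.385 -1.067]
```

>>> send_rows(increments=[{"slide": [0, 0, 0], "roll": 1.5}, {"slide": [0, 0, 0], "roll": 3}, {"slide": [0, 0, 0], "roll": 4.5}, {"slide": [0, 0, 0], "roll": 6}, {"slide": [0, 0, 0], "roll": 7.5}, {"slide": [0, 0, 0], "roll": 9}, {"slide": [0, 0, 0], "roll": 10}, {"slide": [0, 0, 0], "roll": 11}])

```text
t: 11.85
position: [0.5518, 0.1339, 0.0759]
eef_rot: [-0.001, 0.875, 0.484, 0.001]
contact_force: [2.7, 3.3, -6.7]
opening: 0.0113
```

```bash
python3 st.py
```

```text
11.85 [0.5518 0.1339 0.0759] xang 57.84 F [ 2.72  3.34 -6.72] M [ 0.679 -0.514  0.125] op 0.0113 z [-0.     0.003 -1.   ] q [ 0.136  0.207  1.55   0.003  1.385 -0.874]
```

>>> send_rows(increments=[{"slide": [0, 0, 0], "roll": 1}, {"slide": [0, 0, 0], "roll": 2}])

```text
t: 12.05
position: [0.5519, 0.134, 0.0759]
eef_rot: [-0.001, 0.884, 0.468, 0.001]
contact_force: [2.2, 2.2, -7.0]
opening: 0.0113
```

```bash
python3 st.py
```

```text
12.05 [0.5519 0.134  0.0759] xang 55.76 F [ 2.22  2.15 -7.05] M [ 0.63  -0.441  0.21 ] op 0.0113 z [-0.     0.003 -1.   ] q [ 0.136  0.207  1.55   0.003  1.385 -0.837]
```

>>> send_rows(increments=[{"slide": [0, 0, 0], "roll": 1}, {"slide": [0, 0, 0], "roll": 2}])

```text
t: 12.25
position: [0.5519, 0.134, 0.0758]
eef_rot: [-0.001, 0.892, 0.451, 0.001]
contact_force: [2.1, 2.8, -6.6]
opening: 0.0112
```

```bash
python3 st.py
```

```text
12.25 [0.5519 0.134  0.0758] xang 53.67 F [ 2.07  2.82 -6.55] M [ 0.684 -0.493  0.181] op 0.0112 z [-0.     0.003 -1.   ] q [ 0.136  0.207  1.55   0.003  1.385 -0.801]
```

>>> send_rows(increments=[{"slide": [0, 0, 0.03], "roll": 1}, {"slide": [0, 0, 0.05], "roll": 2}, {"slide": [0, 0, 0.05], "roll": 2.5}])

```text
t: 12.55
position: [0.552, 0.134, 0.0756]
eef_rot: [-0.001, 0.902, 0.431, 0.001]
contact_force: [2.7, 2.8, -4.7]
opening: 0.0113
```

```bash
python3 st.py
```

```text
12.55 [0.552  0.134  0.0756] xang 51.11 F [ 2.74  2.79 -4.66] M [ 0.693 -0.406  0.24 ] op 0.0113 z [ 0.     0.003 -1.   ] q [ 0.136  0.207  1.55   0.003  1.384 -0.756]
```

>>> send_rows(increments=[{"slide": [0, 0, 0.01], "roll": 1}, {"slide": [0, 0, 0.02], "roll": 2}, {"slide": [0, 0, 0.02], "roll": 2.5}])

```text
t: 12.85
position: [0.552, 0.134, 0.0755]
eef_rot: [-0.001, 0.912, 0.411, 0.001]
contact_force: [2.6, 3.9, -5.0]
opening: 0.0111
```

```bash
python3 st.py
```

```text
12.85 [0.552  0.134  0.0755] xang 48.56 F [ 2.59  3.91 -5.01] M [ 0.716 -0.363  0.172] op 0.0111 z [ 0.     0.003 -1.   ] q [ 0.136  0.207  1.55   0.003  1.384 -0.712]
```

>>> send_rows(increments=[{"slide": [0, 0, 0.01], "roll": 1}, {"slide": [0, 0, 0.02], "roll": 2}, {"slide": [0, 0, 0.02], "roll": 2.5}])

```text
t: 13.15
position: [0.5521, 0.1341, 0.0755]
eef_rot: [-0.001, 0.92, 0.391, 0.001]
contact_force: [2.0, 2.5, -4.4]
opening: 0.0109
```

```bash
python3 st.py
```

```text
13.15 [0.5521 0.1341 0.0755] xang 46.04 F [ 1.98  2.51 -4.37] M [ 0.662 -0.393  0.41 ] op 0.0109 z [ 0.     0.003 -1.   ] q [ 0.137  0.207  1.55   0.003  1.383 -0.668]
```

The moment has risen to 0.41. I'll confirm it with a hold and a half-degree step.

>>> send_rows(increments=[{"slide": [0, 0, 0], "roll": 0}])

```text
t: 13.25
position: [0.5521, 0.1341, 0.0755]
eef_rot: [-0.001, 0.92, 0.391, 0.001]
contact_force: [2.1, 3.5, -5.1]
opening: 0.0118
```

```bash
python3 st.py
```

```text
13.25 [0.5521 0.1341 0.0755] xang 46.05 F [ 2.06  3.47 -5.11] M [ 0.737 -0.352  0.423] op 0.0118 z [ 0.001  0.003 -1.   ] q [ 0.137  0.207  1.55   0.003  1.383 -0.668]
```

>>> send_rows(increments=[{"slide": [0, 0, 0], "roll": 0.4}, {"slide": [0, 0, 0], "roll": 0.4}])

```text
t: 13.45
position: [0.5521, 0.134, 0.0755]
eef_rot: [-0.001, 0.922, 0.388, 0.001]
contact_force: [2.2, 3.0, -4.4]
opening: 0.0115
```

```bash
python3 st.py
```

```text
13.45 [0.5521 0.134  0.0755] xang 45.66 F [ 2.2   2.97 -4.37] M [ 0.709 -0.405  0.529] op 0.0115 z [ 0.001  0.003 -1.   ] q [ 0.137  0.207  1.55   0.003  1.383 -0.661]
```

The moment climbs 0.11 N m per 0.4° at a 38° turn, so this is the stop at 0.53 N m. I'll relax by a few degrees, staying within the pin play, and lift out.

>>> send_rows(increments=[{"slide": [0, 0, 0], "roll": -1}, {"slide": [0, 0, 0], "roll": -2}, {"slide": [0, 0, 0], "roll": -3}, {"slide": [0, 0, 0], "roll": -3.5}, {"slide": [0, 0, 0], "roll": -3.5}])

```text
t: 13.95
position: [0.5519, 0.1339, 0.0755]
eef_rot: [-0.001, 0.909, 0.416, 0.001]
contact_force: [1.2, 2.5, -4.4]
opening: 0.0112
```

```bash
python3 st.py
```

```text
13.95 [0.5519 0.1339 0.0755] xang 49.16 F [ 1.2   2.53 -4.42] M [ 0.494 -0.107  0.054] op 0.0112 z [-0.     0.003 -1.   ] q [ 0.137  0.207  1.55   0.003  1.384 -0.722]
```

>>> send_rows(increments=[{"slide": [0, 0, -0.2], "roll": -0.3}, {"slide": [0, 0, -0.5], "roll": -0.3}, {"slide": [0, 0, -1.0], "roll": -0.3}, {"slide": [0, 0, -1.5], "roll": -0.3}, {"slide": [0, 0, -2.5], "roll": 0}, {"slide": [0, 0, -4], "roll": 0}, {"slide": [0, 0, -6], "roll": 0}, {"slide": [0, 0, -8], "roll": 0}, {"slide": [0, 0, -10], "roll": 0}, {"slide": [0, 0, -11], "roll": 0}, {"slide": [0, 0, -11], "roll": 0}])

```text
t: 15.05
position: [0.5531, 0.1336, 0.1887]
eef_rot: [-0.0, 0.909, 0.416, 0.003]
contact_force: [-0.2, 0.6, -2.4]
opening: 0.0114
```

```bash
python3 st.py
python3 - <<'E'
from h import *
s,T=tool();print(T[:3,:3].T@(np.array([.5335,-.163,.1826])-s["position"])*100)
a=grab("top");save(a,"top2.png",(168,160,223,215),7)
E
```

```text
15.05 [0.5531 0.1336 0.1887] xang 49.15 F [-0.24  0.62 -2.38] M [0.035 0.002 0.04 ] op 0.0114 z [ 0.005  0.003 -1.   ] q [ 0.136  0.137  1.4    0.002  1.598 -0.722]
[-23.7193286   17.91539966   0.50180519]
```

>>> send_rows(increments=[{"slide": [-1, 0.8, 0], "roll": -3}, {"slide": [-3, 2.3, 0], "roll": -8}, {"slide": [-5.3, 4, 0], "roll": -14}, {"slide": [-7.6, 5.8, 0], "roll": -20}, {"slide": [-10, 7.5, 0], "roll": -26}, {"slide": [-12.3, 9.3, 0], "roll": -32}, {"slide": [-14.6, 11, 0], "roll": -38}, {"slide": [-17, 12.8, 0], "roll": -44}, {"slide": [-19.3, 14.5, 0], "roll": -50}, {"slide": [-21.3, 16.1, 0], "roll": -54}, {"slide": [-22.8, 17.2, 0], "roll": -56.5}, {"slide": [-23.7, 17.9, 0], "roll": -56.5}, {"slide": [-23.7, 17.9, 0.5], "roll": -56.5}, {"slide": [-23.7, 17.9, 0.5], "roll": -56.5}])

```text
t: 16.5
position: [0.532, -0.1619, 0.1791]
eef_rot: [-0.002, 0.604, 0.797, 0.002]
contact_force: [-0.9, 0.6, -2.5]
opening: 0.0114
```

```bash
python3 st.py
python3 - <<'E'
from h import *
import pickle
t=grab("top");w=grab("wrist");pickle.dump(w,open("w4.pkl","wb"));pickle.dump(t,open("top3.pkl","wb"))
c1=cv2.resize(w["image"][100:370,150:360,::-1],(420,540),interpolation=cv2.INTER_CUBIC)
c2=cv2.resize(t["image"][160:215,168:223,::-1],(380,540),interpolation=cv2.INTER_CUBIC)
cv2.imwrite("pics/c4.png",np.hstack([c1,c2]))
E
```

```text
16.5 [ 0.532  -0.1619  0.1791] xang 105.62 F [-0.93  0.61 -2.5 ] M [0.01  0.022 0.013] op 0.0114 z [-0.001  0.005 -1.   ] q [-0.4    0.118  1.441  0.004  1.586 -2.243]
```

View pics/c4.png

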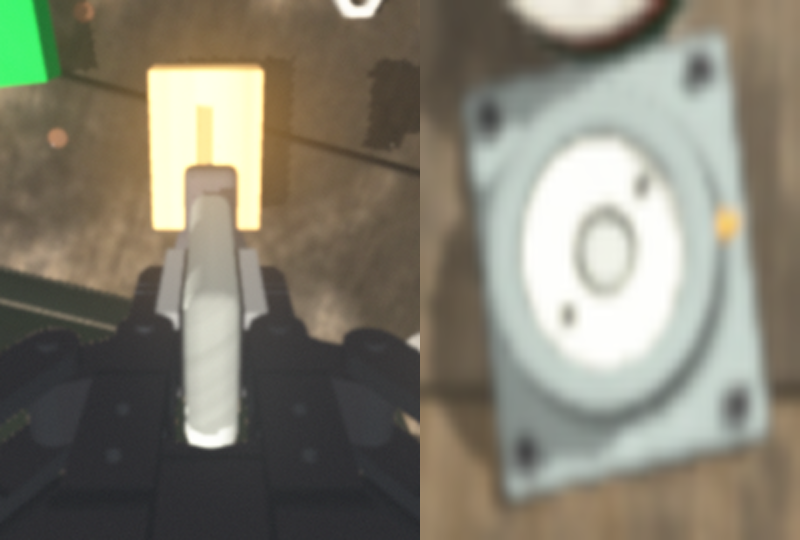

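The left crop shows the spanner upright in the jaws over the stand, with the slot at about (204,135). In the right crop the hole line has turned about 35° clockwise, with holes at (642,185) and (568,315), which matches the felt stop. Now a quick numeric check for slip in the grip, before against after.

Run:
```python
from h import *
import pickle
for f in ["w2","w4"]:
    a=pickle.load(open(f+".pkl","rb"));P=[]
    for v in range(170,330):
        for u in range(220,290):
            z=a["z_map"][v,u]
            if 0.05<z<.25:
                b=ray(a,u,v);P.append(a["T_tool_cam"]@[b[0]*z,b[1]*z,z,1])
    L=np.array(P)[:,:3]
    bar=L[(L[:,2]>.016)&(L[:,2]<.05)&(abs(L[:,0])<.013)&(abs(L[:,1])<.04)]
    top=L[(L[:,2]<-.04)&(abs(L[:,0])<.012)&(abs(L[:,1])<.03)]
    print(f,len(bar),bar.min(0),bar.max(0),bar.mean(0),"top",len(top),top.mean(0) if len(top) else 0, top.min(0) if len(top) else 0)
a=pickle.load(open("w2.pkl","rb"))["image"][190:330,225:285].mean(2);b=pickle.load(open("w4.pkl","rb"))["image"][190:330,225:285].mean(2)
print(cv2.phaseCorrelate(a.astype(np.float32),b.astype(np.float32)))
s,T=tool();print(T[:3,:3].T@(np.array([.5335,-.163,.0626])-s["position"])*100)
```

```text
w2 704 [-0.0108122  -0.02643181  0.01601527] [0.01215813 0.00032195 0.03114087] [ 0.00040656 -0.01739635  0.02347944] top 4646 [ 0.00024174 -0.00761255 -0.0550973 ] [-0.0119885  -0.01987802 -0.08440188]
w4 705 [-0.01080912 -0.02644877  0.01603496] [ 0.01213547 -0.0001885   0.03106515] [ 0.00044154 -0.0174123   0.02346752] top 4656 [ 0.0002291  -0.00762965 -0.05509001] [-0.0119936  -0.01958587 -0.08419803]
((-0.27276076850424147, -0.0062441320546469115), 0.7065791911549039)
[-0.19737007  0.04074253 11.74927936]
```

There's no slip, so I'll descend to just above the slot and re-check.

>>> send_rows(increments=[{"slide": [-0.1, 0, 1.5], "roll": 0}, {"slide": [-0.2, 0.04, 3.5], "roll": 0}, {"slide": [-0.2, 0.04, 5.5], "roll": 0}, {"slide": [-0.2, 0.04, 7.5], "roll": 0}, {"slide": [-0.2, 0.04, 8.8], "roll": 0}, {"slide": [-0.2, 0.04, 9.6], "roll": 0}, {"slide": [-0.2, 0.04, 9.8], "roll": 0}, {"slide": [-0.2, 0.04, 9.8], "roll": 0}, {"slide": [-0.2, 0.04, 9.8], "roll": 0}])

```text
t: 17.5
position: [0.5343, -0.1634, 0.0833]
eef_rot: [0.0, 0.604, 0.797, 0.002]
contact_force: [0.8, -0.8, -1.9]
opening: 0.0114
```

```bash
python3 st.py;  python3 - <<'E'
from h import *
s,T=tool();print(T[:3,:3].T@(np.array([.5335,-.163,.0626])-s["position"])*100)
E
```

```text
17.5 [ 0.5343 -0.1634  0.0833] xang 105.7 F [ 0.85 -0.82 -1.95] M [-0.002  0.03   0.066] op 0.0114 z [ 0.003  0.003 -1.   ] q [-0.401  0.18   1.566  0.004  1.394 -2.246]
[ 0.05274958 -0.07099495  2.0697405 ]
```

>>> send_rows(increments=[{"slide": [0.05, -0.07, 0.2], "roll": 0}, {"slide": [0.05, -0.07, 0.4], "roll": 0}, {"slide": [0.05, -0.07, 0.6], "roll": 0}, {"slide": [0.05, -0.07, 0.8], "roll": 0}, {"slide": [0.05, -0.07, 1.0], "roll": 0}, {"slide": [0.05, -0.07, 1.2], "roll": 0}, {"slide": [0.05, -0.07, 1.2], "roll": 0}])

```text
t: 18.2
position: [0.5332, -0.1629, 0.0707]
eef_rot: [-0.0, 0.604, 0.797, 0.002]
contact_force: [-0.0, -0.9, -2.6]
opening: 0.0112
```

```bash
python3 st.py;  python3 - <<'E'
from h import *
s,T=tool();print(T[:3,:3].T@(np.array([.5335,-.163,.0626])-s["position"])*100)
E
```

```text
18.2 [ 0.5332 -0.1629  0.0707] xang 105.7 F [-0.04 -0.89 -2.61] M [ 0.     0.013 -0.014] op 0.0112 z [ 0.002  0.003 -1.   ] q [-0.401  0.189  1.582  0.004  1.37  -2.246]
[-0.01840572  0.02799889  0.81093259]
```

The tips are 4 mm into the slot with no side force. I'll lower to the seat.

>>> send_rows(increments=[{"slide": [0, 0, 0.2], "roll": 0}, {"slide": [0, 0, 0.4], "roll": 0}, {"slide": [0, 0, 0.6], "roll": 0}, {"slide": [0, 0, 0.7], "roll": 0}, {"slide": [0, 0, 0.8], "roll": 0}, {"slide": [0, 0, 0.8], "roll": 0}])

```text
t: 18.8
position: [0.5332, -0.1629, 0.0628]
eef_rot: [-0.0, 0.604, 0.797, 0.002]
contact_force: [-0.6, -0.3, -3.2]
opening: 0.0113
```

```bash
python3 st.py
```

```text
18.8 [ 0.5332 -0.1629  0.0628] xang 105.7 F [-0.64 -0.33 -3.15] M [-0.002  0.011 -0.011] op 0.0113 z [ 0.002  0.003 -1.   ] q [-0.401  0.197  1.59   0.004  1.354 -2.246]
```

>>> send_rows(increments=[{"slide": [0, 0, 0.05], "roll": 0}, {"slide": [0, 0, 0.1], "roll": 0}, {"slide": [0, 0, 0.1], "roll": 0}])

```text
t: 19.1
position: [0.5334, -0.1629, 0.0627]
eef_rot: [0.0, 0.604, 0.797, 0.002]
contact_force: [-0.9, 1.3, 2.2]
opening: 0.0114
```

```bash
python3 st.py
```

```text
19.1 [ 0.5334 -0.1629  0.0627] xang 105.7 F [-0.85  1.31  2.15] M [ 0.084  0.398 -0.009] op 0.0114 z [ 0.003  0.003 -1.   ] q [-0.4    0.197  1.59   0.004  1.353 -2.246]
```

It's seated at the original height, with the force now upward. I'll open and retreat straight up.

>>> send_rows(increments=[{"slide": [0, 0, 0], "roll": 0}, {"slide": [0, 0, 0], "roll": 0}, {"slide": [0, 0, 0], "roll": 0}, {"slide": [0, 0, 0], "roll": 0}, {"slide": [0, 0, 0], "roll": 0}, {"slide": [0, 0, 0], "roll": 0}, {"slide": [0, 0, 0], "roll": 0}, {"slide": [0, 0, 0], "roll": 0}], claw=1)

```text
t: 19.9
position: [0.5334, -0.1629, 0.0626]
eef_rot: [0.0, 0.604, 0.797, 0.002]
contact_force: [0.0, -0.5, 0.1]
opening: 0.0853
```

>>> send_rows(increments=[{"slide": [0, 0, -1], "roll": 0}, {"slide": [0, 0, -3], "roll": 0}, {"slide": [0, 0, -5], "roll": 0}, {"slide": [0, 0, -7], "roll": 0}, {"slide": [0, 0, -9], "roll": 0}, {"slide": [0, 0, -12], "roll": 0}, {"slide": [0, 0, -15], "roll": 0}, {"slide": [0, 0, -16.5], "roll": 0}, {"slide": [0, 0, -16.5], "roll": 0}, {"slide": [0, 0, -16.5], "roll": 0}])

```text
t: 20.9
position: [0.5327, -0.1633, 0.2268]
eef_rot: [-0.0, 0.604, 0.797, 0.002]
contact_force: [-0.1, 0.2, -0.9]
opening: 0.0854
```

```bash
python3 st.py
python3 - <<'E'
from h import *
w=grab("wrist");save(w,"w5.png",k=1.5);s,T=tool()
P=np.array([px_d(w,u,v) for v in range(130,210) for u in range(225,285)])
t=P[(P[:,2]>.05)&(P[:,2]<.13)];t=t[t[:,2]>t[:,2].max()-.006];print(t.mean(0),t[:,2].max())
print(cv2.minAreaRect(t[:,:2].astype(np.float32)*1000))
E
```

```text
20.9 [ 0.5327 -0.1633  0.2268] xang 105.7 F [-0.12  0.22 -0.87] M [-0.006  0.058  0.014] op 0.0854 z [ 0.002  0.004 -1.   ] q [-0.402  0.104  1.362  0.004  1.676 -2.246]
[ 0.53293748 -0.16219019  0.1066426 ] 0.10954076215150294
((533.6874389648438, -161.85382080078125), (38.5308723449707, 11.260897636413574), 15.374281883239746)
```

View pics/w5.png

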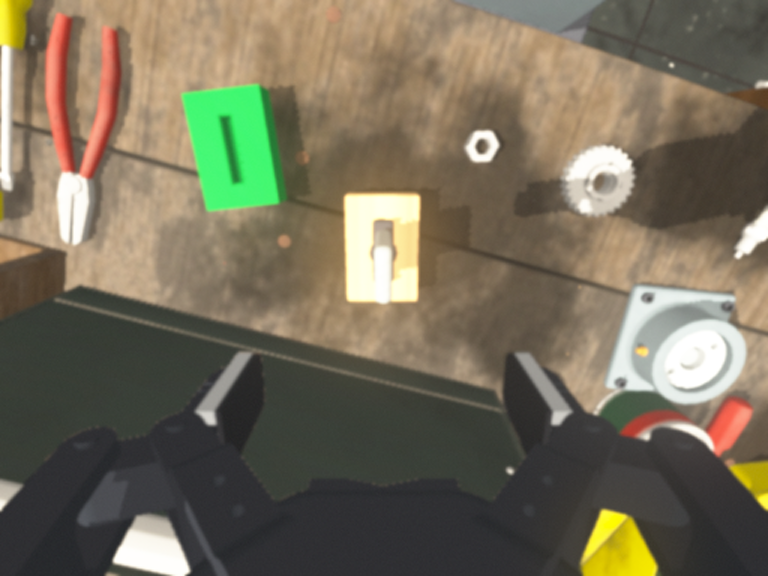

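The spanner stands upright in the wooden stand at (383,250), with its top at the same height as before (0.1095 m). The nut, gear and plug haven't moved and the gripper is clear, so I'm handing in.

```bash
python3 -c "
from bench import ticket; print(ticket.finish_job())"
```

```text
the job is handed in; nothing more can be done
None
```

The retainer ring is turned home against its stop and the spanner is back upright in its wooden stand. The job was handed in at about 21 s of the 72 s allowed.

- **Ring:** Both pins went into the holes without any contact force. The spanner turned about 38° clockwise at a steady moment of roughly 0.16 N m, with noise. At the stop the moment rose to 0.42 and then 0.53 N m over the last 0.4°, so I stopped there, below the 0.8 N m limit. The hole line in the top camera had turned about 35°. That agrees with the felt turn less a few degrees of pin play.
- **Spanner:** It did not slip in the grip, and it seated with light contact at its original height. After release, its handle was within about 1–1.5 mm and 0.5° of where it started.
- **Other parts:** In the last wrist view the nut and gear had not moved, and the visible part of the plug was in place. The bearing was not in that view. I did not check it at the end, but the arm never went down near it.

No check failed or disagreed.

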